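# Find the tap that binds

## Task

One of these three bench taps binds part-way. Swing each yellow lever from shut towards open with the closed fingertips, pushing gently and never gripping it, and feel how it goes: leave a tap that turns all the way, light or stiff, fully open with its lever over the nozzle, but where the lever comes up against something, lean on it lightly to be sure, do not force it, and swing it back to fully shut. Leave everything else on the table alone.

Things in the scene. Friction and masses are not known exactly. Their poses are not given: they have to be found in the camera images.
- tap_1: Bench tap, fixed; all three look alike: grey round foot 90 mm wide, 13 mm high; pillar; brass body 37 mm wide, top at z 95 mm; brass hose nozzle along the tap's own -x, axis 65 mm up, reaching 66 mm from the pillar axis. Yellow lever on top swings level about the pillar axis. Origin: centre of the foot's underside, on the table; z up.
- lever_1 (a joint): Swing of tap_1's lever about the vertical pillar axis, rad. 0 = shut (lever along the tap's +y, square to the nozzle); grows anticlockwise from above; 1.57 = fully open (lever over the nozzle, along -x). Stops at -0.12 and 1.69; starts at -0.05 to 0.2; stays where left. Drag of a sound lever: even all the way, 1 to 3 N at the push point.
- push_1 (a point): Where to push tap_1's lever: 72 mm from the pillar axis, 105 mm above the table, mid-width. Blade 14 mm wide, z 99 to 111 mm, ends 93 mm from the axis; hub 34 mm wide, top z 116 mm. Below the blade it is free down to the nozzle (top z 75 mm). The binding lever (which one is unknown) turns with 1.5 N, then at 0.6 to 1.1 rad meets a springy stop, 0.7 N more per mm if slow, harder if fast.
- tap_2: Bench tap, fixed; all three look alike: grey round foot 90 mm wide, 13 mm high; pillar; brass body 37 mm wide, top at z 95 mm; brass hose nozzle along the tap's own -x, axis 65 mm up, reaching 66 mm from the pillar axis. Yellow lever on top swings level about the pillar axis. Origin: centre of the foot's underside, on the table; z up.
- lever_2 (a joint): Swing of tap_2's lever about the vertical pillar axis, rad. 0 = shut (lever along the tap's +y, square to the nozzle); grows anticlockwise from above; 1.57 = fully open (lever over the nozzle, along -x). Stops at -0.12 and 1.69; starts at -0.05 to 0.2; stays where left. Drag of a sound lever: even all the way, 1 to 3 N at the push point.
- push_2 (a point): Where to push tap_2's lever: 72 mm from the pillar axis, 105 mm above the table, mid-width. Blade 14 mm wide, z 99 to 111 mm, ends 93 mm from the axis; hub 34 mm wide, top z 116 mm. Below the blade it is free down to the nozzle (top z 75 mm). The binding lever (which one is unknown) turns with 1.5 N, then at 0.6 to 1.1 rad meets a springy stop, 0.7 N more per mm if slow, harder if fast.
- tap_3: Bench tap, fixed; all three look alike: grey round foot 90 mm wide, 13 mm high; pillar; brass body 37 mm wide, top at z 95 mm; brass hose nozzle along the tap's own -x, axis 65 mm up, reaching 66 mm from the pillar axis. Yellow lever on top swings level about the pillar axis. Origin: centre of the foot's underside, on the table; z up.
- lever_3 (a joint): Swing of tap_3's lever about the vertical pillar axis, rad. 0 = shut (lever along the tap's +y, square to the nozzle); grows anticlockwise from above; 1.57 = fully open (lever over the nozzle, along -x). Stops at -0.12 and 1.69; starts at -0.05 to 0.2; stays where left. Drag of a sound lever: even all the way, 1 to 3 N at the push point.
- push_3 (a point): Where to push tap_3's lever: 72 mm from the pillar axis, 105 mm above the table, mid-width. Blade 14 mm wide, z 99 to 111 mm, ends 93 mm from the axis; hub 34 mm wide, top z 116 mm. Below the blade it is free down to the nozzle (top z 75 mm). The binding lever (which one is unknown) turns with 1.5 N, then at 0.6 to 1.1 rad meets a springy stop, 0.7 N more per mm if slow, harder if fast.
- cup_pink: White plastic cup with pink in the bottom, 73 mm across, 88 mm high. Bystander, loose; origin at the centre of its underside.
- beaker_empty: Clear empty beaker, 80 mm across, 96 mm high. Bystander, loose; origin at the centre of its underside.
- bottle_red: Small brown bottle with white cap and yellow-and-red label, 28 mm across, 65 mm high. Bystander, loose; origin at the centre of its underside.
- bottle_blue: Small brown bottle with white cap and yellow-and-blue label, 28 mm across, 65 mm high. Bystander, loose; origin at the centre of its underside.
- cup_blue: White plastic cup with blue in the bottom, 73 mm across, 88 mm high. Bystander, loose; origin at the centre of its underside.
- marker: Red and white marker lying on the table, 13 mm thick, 141 mm long. Bystander, loose; origin at the centre of its underside.
Things that resemble listed ones, but are neither listed nor needed, are in the scene too. Leave any green look-alike of the tap_2 alone.

How it is judged:
By the outcome, as a careful person would: the job done as asked, in the order asked, and still so for the second after the job is handed in, with the robot touching nothing.
It also fails if it takes over 72 s, if anything falls off the work surface, if the arm or the gripper's body presses on something with over 40 N, if the wrist force passes 120 N, or if a joint passes its speed limit or range.

## Robot

A 7-joint arm with a two-finger parallel gripper is mounted at the origin on a cart in front of the work surface, level with it; the furniture and walls round the work are solid. World frame = base frame: x ahead of the robot, y to its left, z up, the work surface at z = 0. Lengths are in mm, angles in rad, forces in N, time in s.
With the tool pointing down it reaches from about 425 to 925 mm from the base axis. Payload 6.8 kg.
Tool frame: the origin (TCP) lies at the very end of the fingers, on their centre line; the grasp point (between the pads) lies arm.pinch_z behind it (arm.pinch_z is the distance from the TCP to the grasp point, in mm); z points along the fingers, y is the line along which they close (so a half turn about z gives the same grasp; the last joint's range is limited). The gripper opens to 85 mm and grips with 20 to 120 N. Pads are 22 mm wide; open, the fingers measure 114 mm over their backs; the gripper's body (76 mm by 85 mm) begins 54 mm behind the grasp point. The pads swing forward as they close: fully open they stand 13 mm farther back than shut.
Start: joints at [1.095, 0.477, 0.022, 1.555, -0.011, 1.109, -0.083], TCP at [242.716, -629.871, 196.308] pointing down, gripper open.
Joint ranges: [-2.96, 2.96], [-0.34, 2.1], [-1.41, 1.46], [0.24, 2.44], [-1.37, 4.51], [0.17, 1.92], [-2.96, 2.96]. Speed limits (rad/s): [2.39, 2.39, 3.14, 3.14, 3.14, 3.14, 3.14].

## Interface

Orientations are given as [roll, pitch, yaw] about the fixed x, y, z axes, in that order (R = Rz(yaw) Ry(pitch) Rx(roll)).
In Python, from cell import arm, get_image, job, spotter gives the robot as it stands.
- The arm moves only by the shell command python3 -m handwheel 'ROWS' [OPENING] [FORCE]. ROWS is text: rows parted by semicolons, each of 4 numbers parted by spaces: the shift along the tool's x, y, z in mm, then the turn about the tool's z in degrees. A call has 1 to 20 rows; each row is the pose to reach, as a shift and turn from the pose commanded when the call began, along the tool's axes at that moment; what a row does not reach only later rows make up. A row lasts 1/10 s, in which the tool goes at most 50 mm and 8.59 degrees, less where a joint would pass 70% of its speed; a pose out of reach is approached as far as the arm can. A call with a gripper value outside its range is refused whole. OPENING is the finger opening in mm, from 0 to 85.4, set as the call begins (- or left out, the last holds). The fingers move at their own pace and stop on an object; FORCE is the grip in N (left out, the last holds). Time passes only in rows, so rows that repeat a pose let the fingers close. It gives the time, the measured TCP pose, the force, the opening and the grip force at its end, in the units of the state.
- arm.sense(): the state, without advancing time (a new reading comes with each control period).
- get_image(name): name is "side" or "top" or "wrist"; returns a dict with "image" (420x560x3 uint8, blue, green, red), "depth" (420x560 float32, mm along the optical axis (not along the pixel's ray), 0 where there is no reading), "fovy" (degrees; the focal length in pixels is half the picture's height over the tangent of half this angle, whatever the lens; pixels are square), "cx", "cy" (the principal point, pixels), "camera_from_world" (4x4, takes a point from world to camera coordinates); the wrist camera has in their place "mount" (4x4, takes a point from camera to tool coordinates, whose origin is the TCP and whose axes are the flange's). Camera axes: x right, y up, looking along -z (the intrinsics and any distortion apply to the point x, -y, -z); pixel columns grow to the right and rows downward; lengths in mm; the calibration is good to about 2 mm. A picture is of the moment at which its call begins: read the wrist's pose just before it.
- job.sign_off(): hands the job in; it is judged then, once.
Trained networks look in the newest picture that a camera, given by its name, has taken for a name from the list of things; names that differ only in an ending like _2 or _b are one class to them, and where a whole thing is asked for, a point or a joint stands for the part that bears it (a point fixed in the world has none). Each returns a list of dicts, best first, with "confidence" (0 to 1); they miss things now and then, are a little off and sometimes report something else, mostly with a low value. They report only what shows in the picture. A call takes as long as a camera call. They do not tell look-alikes from the thing itself.
- spotter.search_frame(camera, thing): "centre" ([x, y, z] in mm, in world coordinates, good to about 4 mm: the middle of the surface that is visible of it).
- spotter.trace(camera, thing): "pixels" (420x560 bool, what is visible of it).
The state is a dict: "clock": time; "joint_positions": joint angles; "joint_velocities": joint speeds; "effort": joint torques, N m; "ee_pos": TCP position; "eef_rot": TCP orientation; "contact_force": force on the tool from outside, world axes, zero at the start; "moment": the same for the moment, N m; "width": opening from 0.0 (shut) to 1.0 (fully open); "grasp_force": force on a finger pad.
Only numpy, scipy, OpenCV 4.12 (cv2) and the standard library are available. Lean on these libraries where they do the work, as an engineer would, in place of code of your own. Each camera call takes 0.05 s, during which the arm holds its last target. There are 200 camera calls.

## Working session

There is one attempt and no reset: what is moved stays moved. The work goes in short steps, Python scripts to look and compute and a shell command to move; the robot and the scene stay as the last step left them, time stands still between calls to the robot, and variables do not carry over. Pictures are saved under pics/ and viewed, at most 10 in all, crops included, and the job is handed in when it is done.

```bash
mkdir -p pics; ls; cat > look.py <<'E'
from cell import arm,get_image,job,spotter
import cv2,numpy as np
E
python3 - <<'E'
from look import *
for c in ("top","side"):
    g=get_image(c); cv2.imwrite(f"pics/{c}1.png",g["image"])
    print(c,g["fovy"],g["cx"],g["cy"],np.round(g["camera_from_world"],3).tolist(),[k for k in g])
    for t in ("tap_1","lever_1","push_1"):
        for r in spotter.search_frame(c,t): print(c,t,np.round(r["centre"]),round(r["confidence"],2))
s=arm.sense();print(s["ee_pos"],s["eef_rot"],s["clock"],s["contact_force"],arm.pinch_z)
E
```

```text
pics
top 57.70886038163011 278.32836966258924 211.5160107578144 [[0.015, -1.0, 0.005, -0.194], [0.998, 0.015, 0.066, -600.454], [-0.066, 0.004, 0.998, -1179.182], [0.0, 0.0, 0.0, 1.0]] ['image', 'depth', 'fovy', 'cx', 'cy', 'camera_from_world']
top tap_1 [800. 272.  54.] 0.93
top tap_1 [570. 192.  10.] 0.8
top tap_1 [ 534. -207.   68.] 0.76
top tap_1 [532. -22.  13.] 0.56
top lever_1 [ 534. -201.  112.] 0.75
top lever_1 [814. 300. 112.] 0.7
top lever_1 [575. 213. 109.] 0.67
top push_1 [815. 296. 110.] 0.66
top push_1 [ 530. -200.  116.] 0.63
top push_1 [572. 213. 112.] 0.59
top push_1 [537.  -6. 114.] 0.55
top push_1 [ 398. -307.   41.] 0.28
side 53.45277735836246 288.88287671813976 208.01552274982325 [[1.0, -0.021, 0.021, -577.07], [-0.009, 0.475, 0.88, -76.222], [-0.029, -0.88, 0.474, -1137.383], [0.0, 0.0, 0.0, 1.0]] ['image', 'depth', 'fovy', 'cx', 'cy', 'camera_from_world']
side tap_1 [578. 184.  50.] 0.8
side tap_1 [797. 269.  68.] 0.76
side tap_1 [ 535. -230.   47.] 0.73
side tap_1 [530. -39.  61.] 0.57
side lever_1 [ 531. -215.  108.] 0.91
side lever_1 [806. 268. 110.] 0.64
side lever_1 [537. -33. 111.] 0.48
side push_1 [ 529. -219.  112.] 0.77
side push_1 [809. 272. 111.] 0.61
side push_1 [533. -27. 109.] 0.6
side push_1 [ 402. -317.   61.] 0.5
[ 242.67681548 -629.78682709  196.14954125] [-3.14135815e+00  2.56984150e-05  3.67798763e-01] 0.4 [ 0.26293873 -0.09635531  0.50851557] 18.700000000000003
```

View pics/top1.png

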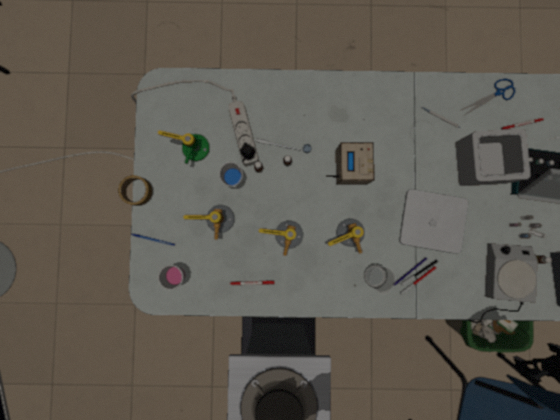

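View pics/side1.png

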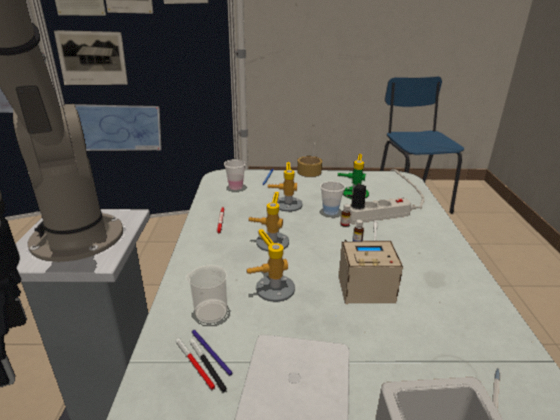

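The top image shows four tap-like things. The one with the green foot at (190,145) is the look-alike, so I leave it alone. The taps with grey feet are at (215,217), (288,235) and (354,235), their levers pointing left (+y) and nozzles towards the robot. Next I measure the hub, lever and nozzle of those three.

```bash
cat >> look.py <<'E'
def cloud(c):
    g=get_image(c);h,w=g["depth"].shape;f=h/2/np.tan(np.radians(g["fovy"])/2)
    v,u=np.mgrid[:h,:w];d=g["depth"]
    p=np.stack([(u-g["cx"])/f*d,-(v-g["cy"])/f*d,-d,np.ones_like(d)],-1)
    W=(p@np.linalg.inv(g["camera_from_world"]).T)[...,:3]; W[d<=0]=np.nan
    return g["image"],W
def taps(c,centres):
    im,W=cloud(c);hsv=cv2.cvtColor(im,cv2.COLOR_BGR2HSV)
    for C in centres:
        near=np.hypot(W[...,0]-C[0],W[...,1]-C[1])<115
        y=near&(hsv[...,1]>150)&(hsv[...,0]>15)&(hsv[...,0]<35)&(W[...,2]>97)&(W[...,2]<125)
        P=W[y]; hub=P[P[:,2]>113.5]
        foot=W[near&(hsv[...,1]<60)&(abs(W[...,2]-11)<5)&(np.hypot(W[...,0]-C[0],W[...,1]-C[1])<60)]
        nz=W[near&(W[...,2]>58)&(W[...,2]<80)&(hsv[...,1]>100)]
        q=P[:,:2]; m=q.mean(0);_,_,V=np.linalg.svd(q-m);a=np.arctan2(*V[0][::-1]);ends=(q-m)@V[0]
        print(c,"blade n",len(P),"mean",m.round(1),"dir",V[0].round(3),"ends",(m+V[0]*ends.min()).round(),(m+V[0]*ends.max()).round(),"hub",len(hub),hub.mean(0).round(1) if len(hub) else "",
         "z",np.percentile(P[:,2],[5,50,95]).round(),"\n   foot",len(foot),((foot.min(0)+foot.max(0))/2).round() if len(foot) else "","nozzle",len(nz),nz.mean(0).round(1) if len(nz) else "",nz.min(0).round() if len(nz) else "")
    return im,W
E
python3 - <<'E'
from look import *
C=[(568,190),(534,-22),(534,-207)]
im,_=taps("top",C)
taps("side",C)
cv2.imwrite("pics/crop.png",cv2.resize(im[120:290,140:400],None,fx=3,fy=3,interpolation=cv2.INTER_CUBIC))
E
```

```text
top blade n 157 mean [575.9 218. ] dir [-0.024  1.   ] ends [577. 177.] [574. 283.] hub 75 [577.5 198.5 115.9] z [106. 113. 118.] 
   foot 350 [573. 191.  11.] nozzle 97 [556.  191.7  72.6] [515. 175.  64.]
top blade n 162 mean [533.8   4.6] dir [0.107 0.994] ends [529. -40.] [540.  64.] hub 76 [531.7 -15.2 116.2] z [108. 113. 119.] 
   foot 343 [531. -22.  11.] nozzle 89 [509.8 -19.3  72.8] [470. -39.  66.]
top blade n 182 mean [ 527.3 -191. ] dir [ 0.399 -0.917] ends [ 504. -137.] [ 545. -232.] hub 77 [ 535.  -209.3  116. ] z [108. 113. 118.] 
   foot 296 [ 530. -217.   11.] nozzle 103 [ 521.3 -222.2   72.7] [ 479. -241.   64.]
side blade n 107 mean [577.2 202.1] dir [ 0.019 -1.   ] ends [576. 284.] [578. 170.] hub 22 [576.7 186.4 114.5] z [ 99. 109. 115.] 
   foot 212 [583. 187.  11.] nozzle 150 [566.9 182.7  69.1] [515. 170.  58.]
side blade n 157 mean [534.3 -14.6] dir [-0.105 -0.994] ends [543.  65.] [531. -46.] hub 34 [531.4 -31.5 114.5] z [ 99. 109. 115.] 
   foot 201 [531. -31.  11.] nozzle 203 [521.4 -33.5  69.1] [470. -48.  58.]
side blade n 268 mean [ 531.3 -206.9] dir [ 0.387 -0.922] ends [ 502. -138.] [ 545. -239.] hub 71 [ 540.5 -223.6  114.6] z [100. 110. 115.] 
   foot 628 [ 541. -225.   11.] nozzle 302 [ 529.2 -233.7   69.2] [ 480. -245.   59.]
```

View pics/crop.png

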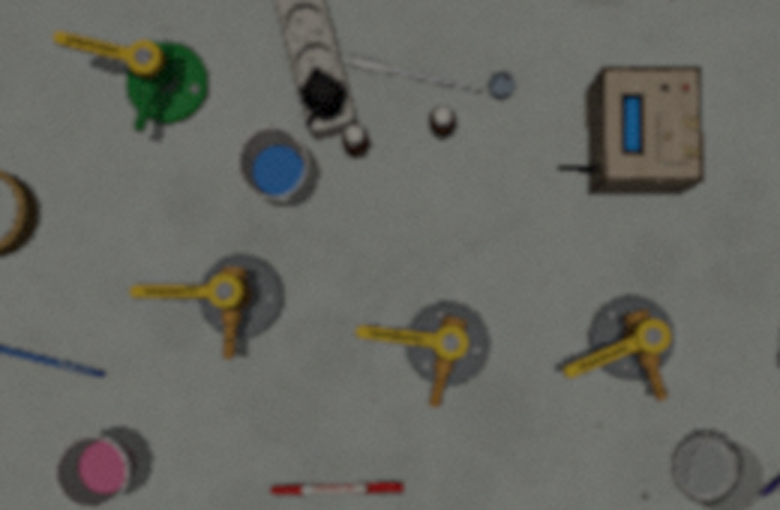

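The crop shows the three grey-foot taps, with hubs at crop (225,292), (450,342) and (652,337), and the green look-alike at (145,55), which I rule out. Next I measure the nozzle directions, which give each tap's yaw.

```bash
python3 - <<'E'
from look import *
C=np.array([(577,190),(531,-28),(539.5,-222)])
for c in ("top","side"):
    im,W=cloud(c);hsv=cv2.cvtColor(im,cv2.COLOR_BGR2HSV)
    for a in C:
        d=W[...,:2]-a;r=np.hypot(d[...,0],d[...,1])
        m=(r>24)&(r<72)&(d[...,0]<0)&(W[...,2]>55)&(W[...,2]<80)&(hsv[...,1]>90)
        P=W[m][:,:2];l=cv2.fitLine(P.astype(np.float32),cv2.DIST_HUBER,0,.01,.01).ravel();l[:2]*=-np.sign(l[0])
        off=(P-a).mean(0)
        print(c,m.sum(),"line ang",np.degrees(np.arctan2(l[1],l[0])).round(1),"at",l[2:].round(1),"ang from axis",np.degrees(np.arctan2(off[1],off[0])).round(1),"rmax",r[m].max().round(), "perp axis offset",np.cross(l[:2],a-l[2:]).round(1))
E
```

```text
top 53 line ang 179.4 at [534.9 194.5] ang from axis 173.9 rmax 63.0 perp axis offset 4.0
top 57 line ang 170.3 at [490.  -15.5] ang from axis 163.1 rmax 64.0 perp axis offset 5.4
top 53 line ang -158.7 at [ 498.1 -231.2] ang from axis -167.9 rmax 63.0 perp axis offset 6.5
side 43 line ang 172.0 at [535.1 189.6] ang from axis -179.5 rmax 62.0 perp axis offset -6.2
side 57 line ang 162.4 at [488.9 -20.7] ang from axis 169.5 rmax 64.0 perp axis offset -5.8
side 105 line ang -166.4 at [ 500.1 -237.7] ang from axis -158.4 rmax 64.0 perp axis offset -6.0<stdin>:10: DeprecationWarning: Arrays of 2-dimensional vectors are deprecated. Use arrays of 3-dimensional vectors instead. (deprecated in NumPy 2.0)
```

```bash
python3 -m handwheel '15 -11 0 -2; 45 -34 0 -2; 80 -61 0 -2; 120 -92 0 -2; 160 -122 0 -2; 200 -153 0 -2; 240 -183 0 -2; 280 -214 0 -2; 320 -245 0 -2; 355 -271 0 -2; 385 -294 0 -2; 412 -315 0 -2; 434 -332 5 -2; 447 -342 20 -2; 454 -347 45 -2; 454 -347 60 -2; 454 -347 60 -2; 454 -347 60 -2' 0 20
cat > arc.py <<'E'
import sys,numpy as np
# arc.py off r th0 th1 step : rows about axis, finger off behind blade mid-line
off,r,a,b,n=map(float,sys.argv[1:]); 
for t in np.linspace(a,b,int(n)+1)[1:]:
    th=np.radians(t-a);c,s=np.cos(th),np.sin(th)
    print(f"{-off+off*c-r*s:.1f} {r-off*s-r*c:.1f} 0 {-(t-a):.1f}",end="; ")
print()
E
python3 arc.py 18 72 0 90 18
python3 - <<'E'
from look import *
s=arm.sense();print(s["contact_force"],s["joint_positions"],s["width"])
g=get_image("wrist");cv2.imwrite("pics/w1.png",g["image"])
E
```

```text
clock: 2.4
ee_pos: [541.4, -142.2, 136.7]
eef_rot: [-3.142, 0.0, 0.404]
contact_force: [-0.2, -0.3, 0.3]
width: -0.001
grasp_force: 0.0
-6.3 -1.3 0 -5.0; -12.8 -2.0 0 -10.0; -19.2 -2.2 0 -15.0; -25.7 -1.8 0 -20.0; -32.1 -0.9 0 -25.0; -38.4 0.6 0 -30.0; -44.6 2.7 0 -35.0; -50.5 5.3 0 -40.0; -56.2 8.4 0 -45.0; -61.6 11.9 0 -50.0; -66.7 16.0 0 -55.0; -71.4 20.4 0 -60.0; -75.6 25.3 0 -65.0; -79.5 30.5 0 -70.0; -82.9 36.0 0 -75.0; -85.8 41.8 0 -80.0; -88.2 47.8 0 -85.0; -90.0 54.0 0 -90.0; 
[-0.21397799 -0.28361555  0.29932509] [ 0.3337762   0.36684252 -0.23405413  1.88057762  0.10582903  0.90610963
 -1.11748771] -0.001349016254450412
```

View pics/w1.png

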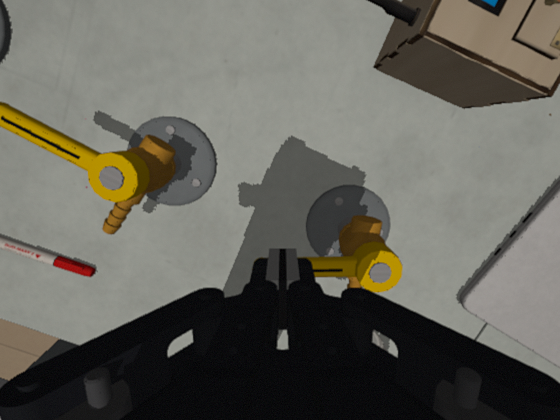

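The wrist view shows tap C's hub at (382,270), its blade hidden under the fingers at (282,265), and tap B's hub at (112,178). I use wrist depth to refine both axes and levers.

```bash
cat >> look.py <<'E'
from scipy.spatial.transform import Rotation as R
def wrist(tapsxy):
    s=arm.sense();g=get_image("wrist");h,w=g["depth"].shape;f=h/2/np.tan(np.radians(g["fovy"])/2)
    v,u=np.mgrid[:h,:w];d=g["depth"]
    p=np.stack([(u-g["cx"])/f*d,-(v-g["cy"])/f*d,-d,np.ones_like(d)],-1)@np.array(g["mount"]).T
    W=p[...,:3]@R.from_euler("xyz",s["eef_rot"]).as_matrix().T+s["ee_pos"]; W[d<=0]=np.nan
    hsv=cv2.cvtColor(g["image"],cv2.COLOR_BGR2HSV)
    for a in np.array(tapsxy,float):
        r=np.hypot(W[...,0]-a[0],W[...,1]-a[1])
        y=(hsv[...,1]>150)&(hsv[...,0]>20)&(hsv[...,0]<35)
        P=W[y&(W[...,2]>106)&(W[...,2]<124)&(r<110)]
        hub=P[(P[:,2]>114)&(np.hypot(*(P[:,:2]-a).T)<30)]
        grey=W[(hsv[...,1]<70)&(W[...,2]>112)&(W[...,2]<122)&(r<25)]
        bl=P[(np.hypot(*(P[:,:2]-a).T)>30)&(P[:,2]<114)]
        out=["hub",len(hub)]
        if len(hub)>3:
            hh=np.vstack([hub,grey])[:,:2].astype(np.float32);c,rad=cv2.minEnclosingCircle(hh);out+=[np.round(c,1),round(rad,1)]
        if len(bl)>5:
            l=cv2.fitLine(bl[:,:2].astype(np.float32),cv2.DIST_HUBER,0,.01,.01).ravel();q=bl[:,:2].mean(0)-a;l[:2]*=np.sign(l[:2]@q)
            out+=["blade",len(bl),"z",bl[:,2].mean().round(1),"ang",np.degrees(np.arctan2(l[1],l[0])).round(1),"pt",l[2:].round(1),"rmax",np.hypot(*(bl[:,:2]-a).T).max().round()]
        nz=W[(hsv[...,1]>110)&(hsv[...,0]<22)&(W[...,2]>62)&(W[...,2]<78)&(r>28)&(r<70)]
        if len(nz)>5:
            l=cv2.fitLine(nz[:,:2].astype(np.float32),cv2.DIST_HUBER,0,.01,.01).ravel();q=nz[:,:2].mean(0)-a;l[:2]*=np.sign(l[:2]@q)
            out+=["nozzle",len(nz),"ang",np.degrees(np.arctan2(l[1],l[0])).round(1),np.degrees(np.arctan2(q[1],q[0])).round(1)]
        print(*out)
    return g["image"]
E
python3 -c "
from look import *
wrist([(539.5,-222),(531,-28)])"
```

```text
hub 1122 [ 541.  -219.1] 16.8 blade 464 z 110.0 ang 113.3 pt [ 527.4 -183.7] rmax 94.0 nozzle 188 ang 20.2 98.3
hub 1487 [531.6 -25. ] 17.0 blade 1725 z 110.2 ang 82.2 pt [539.   29.1] rmax 110.0 nozzle 557 ang 163.8 164.9
```

```bash
cat >> look.py <<'E'
def push(verbose=True):
    # force along tool x (reaction to pushing -x) and along y
    s=arm.sense();M=R.from_euler("xyz",s["eef_rot"]).as_matrix();f=M.T@np.array(s["contact_force"])
    return f,s
E
cat > chk.py <<'E'
import sys
from look import *
f,s=push();print("t",round(s["clock"],1),"pos",np.round(s["ee_pos"],1),"yaw",np.degrees(s["eef_rot"][2]).round(1),"F tool",f.round(2))
sys.exit(1 if np.hypot(f[0],f[1])>float(sys.argv[1]) else 0)
E
python3 -m handwheel '0 0 10 0; 0 0 25 0; 0 0 42 0; 0 0 51 0; 0 0 51 0; -3 0 51 0; -6 0 51 0; -9 0 51 0; -9 0 51 0; -9 0 51 0' >/dev/null; python3 chk.py 3 &&
python3 -m handwheel '-2 -0.5 0 -2; -4 -1 0 -3; -6 -1.5 0 -5; -8 -2 0 -6; -10 -2 0 -8; -13 -2 0 -10; -13 -2 0 -10' > /dev/null; python3 chk.py 3
```

```text
t 3.5 pos [ 533.4 -146.5   85.7] yaw 23.1 F tool [-0.01  0.42  0.47]
t 4.2 pos [ 520.2 -149.8   85.3] yaw 33.1 F tool [0.72 0.95 0.4 ]
```

```bash
H="python3 -m handwheel"
python3 -m handwheel '-2.1 -0.5 0 -1.7; -4.2 -0.9 0 -3.3; -6.3 -1.3 0 -5; -8.5 -1.6 0 -6.7; -10.6 -1.8 0 -8.3; -12.8 -2 0 -10' >/dev/null; python3 chk.py 5 &&
python3 -m handwheel '-1.3 -0.3 0 -1; -2.5 -0.6 0 -2; -3.8 -0.9 0 -3; -5.1 -1.1 0 -4; -5.1 -1.1 0 -4' >/dev/null; python3 chk.py 5
python3 -c "
from look import *
cv2.imwrite('pics/w2.png',wrist([(541,-219.5)]))"
```

```text
t 4.8 pos [ 508.6 -155.    85.3] yaw 43.2 F tool [-0.58 -0.39  0.13]
t 5.3 pos [ 504.1 -157.8   85.3] yaw 47.1 F tool [-0.33  0.36  0.29]
hub 1391 [ 540.3 -219.1] 17.2 blade 2405 z 110.2 ang 114.6 pt [ 517.2 -162. ] rmax 93.0 nozzle 29 ang -159.0 176.9
```

View pics/w2.png

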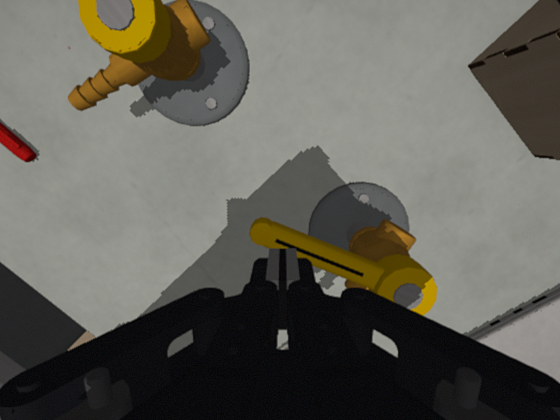

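```bash
python3 -c "
from look import *
im,_=taps('side',[(541,-219.5)])
im2,_=taps('top',[(541,-219.5)])
a=cv2.resize(im[190:320,200:330],None,fx=3,fy=3,interpolation=cv2.INTER_CUBIC)
b=cv2.resize(im2[180:310,290:420],None,fx=3,fy=3,interpolation=cv2.INTER_CUBIC)
cv2.imwrite('pics/s2.png',np.hstack([a,b]))
wrist([(541,-219.5)])
"; python3 chk.py 9
```

```text
side blade n 251 mean [ 532.9 -210.7] dir [ 0.396 -0.918] ends [ 506. -149.] [ 545. -238.] hub 58 [ 540.3 -223.8  114.6] z [100. 110. 115.] 
   foot 638 [ 541. -225.   11.] nozzle 311 [ 528.5 -233.9   69.2] [ 477. -246.   58.]
top blade n 3 mean [ 505.4 -139.4] dir [-0.912  0.411] ends [ 508. -141.] [ 503. -138.] hub 2 [ 506.8 -139.7  114.1] z [111. 114. 114.] 
   foot 105 [ 569. -217.   11.] nozzle 10 [ 561.7 -215.1   76.4] [ 559. -221.   74.]
hub 1376 [ 540.7 -218.7] 16.9 blade 2381 z 110.1 ang 114.7 pt [ 517.4 -162.3] rmax 93.0 nozzle 26 ang -159.9 176.8
t 5.5 pos [ 504.4 -157.6   85.3] yaw 47.1 F tool [ 0.08 -0.21  0.1 ]
```

View pics/s2.png

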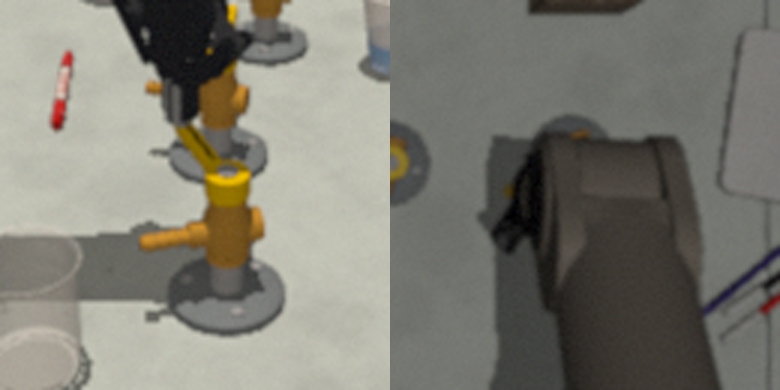

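```bash
python3 -c "
from look import *
g=get_image('side');M=np.array(g['camera_from_world']);f=210/np.tan(np.radians(g['fovy'])/2)
for p in [(504.4,-157.6,85.3),(504.4,-157.6,105),(513,-153,105),(541,-219.5,116),(505.5,-134,105),(505,-135,99)]:
    c=M@[*p,1];print(p,(g['cx']+f*c[0]/-c[2]).round(1),(g['cy']-f*c[1]/-c[2]).round(1),'depth',-c[2].round())
print(g['depth'][222:244:2,252:272:2].round())
im=g['image'];cv2.imwrite('pics/s3.png',cv2.resize(im[200:270,230:310],None,fx=8,fy=8,interpolation=cv2.INTER_CUBIC))
"
```

```text
(504.4, -157.6, 85.3) 259.8 242.5 depth 973.0
(504.4, -157.6, 105) 259.7 235.3 depth 963.0
(513, -153, 105) 263.5 234.3 depth 968.0
(541, -219.5, 116) 275.4 246.3 depth 905.0
(505.5, -134, 105) 260.6 230.0 depth 984.0
(505, -135, 99) 260.4 232.4 depth 986.0
[[1231.  938.  939.  927.  932.  929.  934. 1089. 1081. 1077.]
 [1216.  941.  941.  932.  935.  930.  938. 1091. 1083. 1081.]
 [1203.  946.  943.  934.  938.  932.  943. 1094. 1087. 1083.]
 [1195.  945.  942.  937.  940.  938.  942. 1100. 1093. 1087.]
 [1184. 1186.  947.  940.  942.  943.  956. 1106. 1097. 1091.]
 [1177. 1178. 1175.  942.  947.  966.  967. 1179. 1099. 1097.]
 [1166. 1169. 1168.  971.  959.  959.  960. 1148. 1112. 1100.]
 [1157. 1152. 1158. 1161.  958.  951.  950.  953. 1112. 1109.]
 [1147. 1151. 1150. 1132. 1132.  950.  946.  945.  945. 1116.]
 [1141.    0. 1124. 1119. 1116.  955.  946.  939.  936.  942.]
 [1135. 1132. 1114. 1117. 1113. 1109.  945.  937.  931.  933.]]
```

View pics/s3.png

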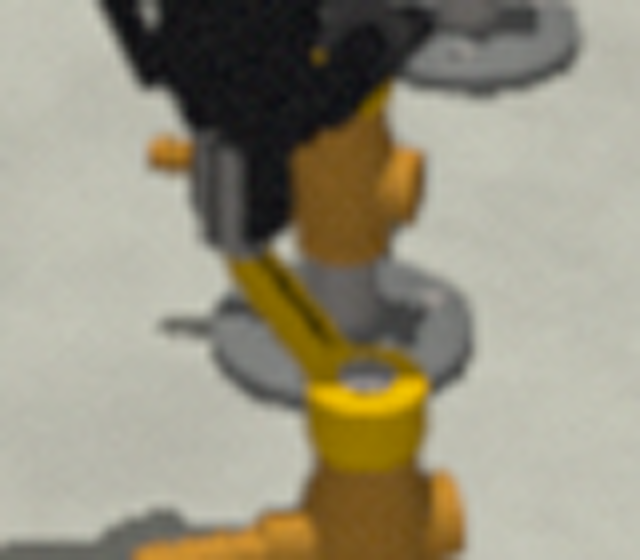

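Seen from the side, the fingertip end at (259,231) has about the height of the blade top. It passed over the blade instead of behind it. I check where the tip really is in tool coordinates.

```bash
python3 -c "
from look import *
g=get_image('wrist');h,w=g['depth'].shape;f=h/2/np.tan(np.radians(g['fovy'])/2)
v,u=np.mgrid[:h,:w];d=g['depth']
p=np.stack([(u-g['cx'])/f*d,-(v-g['cy'])/f*d,-d,np.ones_like(d)],-1)@np.array(g['mount']).T
for r in range(240,300,6): print(r,[p[r,c,:3].round(0).astype(int).tolist() for c in (262,275,282,290,302)])
print(np.round(g['mount'],2).tolist())
im,W=cloud('side');m=(np.hypot(W[...,0]-504,W[...,1]+158)<35)&(im.max(-1)<110)&(W[...,2]>80)&(W[...,2]<150)&(np.arange(560)<272)
for z in range(80,150,5):
    k=W[m&(abs(W[...,2]-z)<2.5)]
    if len(k):print(z,len(k),k.min(0).round(),k.max(0).round())
s=arm.sense();print(s['width'],s['ee_pos'])
"
```

```text
240 [[9, -11, -25], [10, -4, -26], [9, 0, -25], [10, 4, -25], [10, 11, -25]]
246 [[-37, -19, 85], [6, -4, -25], [6, 0, -26], [6, 4, -26], [6, 11, -24]]
252 [[-43, -19, 86], [10, -3, -44], [11, 0, -44], [10, 4, -44], [3, 11, -26]]
258 [[7, -10, -43], [10, -3, -50], [11, 0, -52], [10, 4, -51], [6, 10, -42]]
264 [[7, -9, -49], [10, -3, -58], [10, 0, -58], [11, 4, -58], [7, 9, -50]]
270 [[6, -9, -55], [10, -3, -63], [10, 0, -63], [11, 3, -64], [7, 9, -56]]
276 [[6, -8, -61], [10, -3, -69], [11, 0, -69], [10, 3, -69], [7, 9, -62]]
282 [[13, -7, -79], [10, -3, -72], [9, 0, -72], [10, 3, -73], [13, 7, -79]]
288 [[12, -7, -81], [12, -2, -81], [7, 0, -73], [12, 3, -81], [12, 7, -81]]
294 [[11, -7, -84], [11, -2, -84], [4, 0, -72], [12, 3, -85], [12, 7, -85]]
[[0.0, 0.97, 0.26, 64.78], [1.0, -0.0, 0.0, 0.24], [0.0, 0.26, -0.97, -177.32], [0.0, 0.0, 0.0, 1.0]]
100 3 [ 505. -168.   99.] [ 510. -159.  102.]
105 1 [ 510. -173.  105.] [ 510. -173.  105.]
110 22 [ 507. -186.  108.] [ 526. -145.  112.]
120 1 [ 510. -162.  119.] [ 510. -162.  119.]
125 10 [ 497. -172.  123.] [ 515. -166.  127.]
130 23 [ 494. -175.  128.] [ 517. -163.  132.]
135 18 [ 492. -174.  134.] [ 517. -164.  137.]
140 22 [ 492. -175.  138.] [ 517. -163.  142.]
145 23 [ 490. -173.  143.] [ 517. -157.  147.]
0.0021710252751871596 [ 504.34704406 -157.54399526   85.29408473]
```

The closed fingers really end about 39 mm short of the reported TCP (tool z −40 in the wrist view, tip at world z≈124 in the side view), so the tip passed over the blade without touching it. I'll go back behind the blade and command TCP z≈46.

```bash

python3 -m handwheel '7 3 -5 5; 17 7 -8 11; 27 11 -8 17; 34 14 -5 23; 34 14 10 23; 34 14 22 23; 34 14 32 23; 34 14 39 23; 34 14 39 23' >/dev/null; python3 chk.py 3 &&
python3 -m handwheel '-2 0 0 0; -4 0 0 0; -6 0 0 0; -6 0 0 0' > /dev/null; python3 chk.py 3 &&
python3 -m handwheel '-2 -0.5 0 -2; -4 -0.9 0 -3.3; -6.3 -1.3 0 -5; -8.5 -1.6 0 -6.7; -10.6 -1.8 0 -8.3; -12.8 -2 0 -10' >/dev/null; python3 chk.py 5
python3 -c "
from look import *
cv2.imwrite('pics/w3.png',wrist([(541,-219.5)]))"; python3 chk.py 9
```

```text
t 6.5 pos [ 536.7 -142.2   45.2] yaw 24.1 F tool [ 0.74  0.22 -0.58]
t 7.0 pos [ 532.  -145.1   46.7] yaw 24.0 F tool [-0.06 -0.36 -0.53]
t 7.5 pos [ 519.6 -148.    46.4] yaw 34.2 F tool [ 1.41 -0.07  0.55]
hub 825 [ 550.2 -217.5] 14.4 blade 131 z 110.7 ang 126.9 pt [ 508.7 -169.2] rmax 73.0 nozzle 7 ang -148.0 134.5
t 7.6 pos [ 519.2 -148.3   46.3] yaw 34.3 F tool [ 0.02 -0.59 -0.13]
```

```bash

python3 -m handwheel '-2 -0.5 0 -1.7; -4.2 -0.9 0 -3.3; -6.3 -1.3 0 -5; -8.5 -1.6 0 -6.7; -10.6 -1.8 0 -8.3; -12.8 -2 0 -10' >/dev/null; python3 chk.py 4.5 &&
python3 -m handwheel '-2.1 -0.5 0 -1.7; -4.2 -0.9 0 -3.3; -6.3 -1.3 0 -5; -8.5 -1.6 0 -6.7; -9.6 -1.7 0 -7.5' >/dev/null; python3 chk.py 4.5 &&
python3 -m handwheel '-1.3 -0.3 0 -1; -2.5 -0.6 0 -2; -3.8 -0.9 0 -3; -5.1 -1.1 0 -4' >/dev/null; python3 chk.py 4.5 &&
python3 -m handwheel '-1.3 -0.3 0 -1; -2.5 -0.6 0 -2; -3.8 -0.9 0 -3; -5.1 -1.1 0 -4' >/dev/null; python3 chk.py 4.5 &&
python3 -m handwheel '-1.3 -0.3 0 -1; -2.5 -0.6 0 -2; -3.8 -0.9 0 -3; -5.1 -1.1 0 -4' >/dev/null; python3 chk.py 4.5 &&
python3 -m handwheel '-1.3 -0.3 0 -1; -2.5 -0.6 0 -2; -3.8 -0.9 0 -3; -5.1 -1.1 0 -4' >/dev/null; python3 chk.py 4.5
```

```text
t 8.2 pos [ 507.7 -153.7   46.3] yaw 44.2 F tool [ 0.19 -0.75 -0.51]
t 8.7 pos [ 499.6 -159.3   46.3] yaw 51.7 F tool [ 1.99 -1.32  0.12]
t 9.1 pos [ 495.8 -162.4   46.3] yaw 55.7 F tool [ 1.3  -0.93 -0.5 ]
t 9.5 pos [ 491.9 -166.    46.3] yaw 59.7 F tool [ 0.96 -0.61  0.16]
t 9.9 pos [ 488.5 -169.9   46.3] yaw 63.7 F tool [ 0.63 -1.   -0.85]
t 10.3 pos [ 485.2 -174.    46.3] yaw 67.7 F tool [ 0.62 -1.38 -0.21]
```

```bash

python3 -m handwheel '-1.3 -0.3 0 -1; -2.5 -0.6 0 -2; -3.8 -0.9 0 -3; -5.1 -1.1 0 -4' >/dev/null; python3 chk.py 4.5 &&
python3 -m handwheel '-1.3 -0.3 0 -1; -2.5 -0.6 0 -2; -3.8 -0.9 0 -3; -5.1 -1.1 0 -4' >/dev/null; python3 chk.py 4.5 &&
python3 -m handwheel '-1.3 -0.3 0 -1; -2.5 -0.6 0 -2; -3.8 -0.9 0 -3; -5.1 -1.1 0 -4' >/dev/null; python3 chk.py 4.5 &&
python3 -m handwheel '-1.3 -0.3 0 -1; -2.5 -0.6 0 -2; -3.8 -0.9 0 -3; -5.1 -1.1 0 -4' >/dev/null; python3 chk.py 4.5 &&
python3 -m handwheel '-1.3 -0.3 0 -1; -2.5 -0.6 0 -2; -3.8 -0.9 0 -3; -5.1 -1.1 0 -4' >/dev/null; python3 chk.py 4.5 &&
python3 -m handwheel '-1.3 -0.3 0 -1; -2.5 -0.6 0 -2; -3.8 -0.9 0 -3; -5.1 -1.1 0 -4' >/dev/null; python3 chk.py 4.5
python3 -c "
from look import *
taps('side',[(541,-219.5)])"
```

```text
t 10.7 pos [ 482.2 -178.3   46.3] yaw 71.7 F tool [1.55 0.03 0.8 ]
t 11.1 pos [ 479.6 -182.8   46.3] yaw 75.6 F tool [ 0.92 -0.63 -0.4 ]
t 11.5 pos [ 477.2 -187.4   46.3] yaw 79.7 F tool [ 1.54 -1.   -0.45]
t 11.9 pos [ 475.3 -192.3   46.3] yaw 83.7 F tool [ 0.3   0.5  -0.25]
t 12.3 pos [ 473.6 -197.2   46.3] yaw 87.7 F tool [ 1.17 -0.25 -1.12]
t 12.7 pos [ 472.3 -202.3   46.3] yaw 91.7 F tool [ 0.58 -0.61 -1.09]
side blade n 360 mean [ 511.5 -227.5] dir [-0.999  0.054] ends [ 555. -230.] [ 451. -224.] hub 65 [ 540.6 -224.8  114.6] z [101. 109. 115.] 
   foot 639 [ 541. -226.   11.] nozzle 296 [ 529.8 -233.6   69.4] [ 480. -246.   58.]
```

Tap C has passed 1.1 rad with an even drag of about 1 N, so it is sound. I swing it on to fully open.

```bash

python3 -m handwheel '-2.1 -0.5 0 -1.7; -4.2 -0.9 0 -3.3; -6.3 -1.3 0 -5; -8.5 -1.6 0 -6.7; -10.6 -1.8 0 -8.3; -12.8 -2 0 -10; -14.7 -2.1 0 -11.5; -16.6 -2.1 0 -13; -18.7 -2.2 0 -14.6; -19.5 -2.1 0 -15.2' >/dev/null; python3 chk.py 4.5
python3 -c "
from look import *
im,W=taps('side',[(541,-219.5)])
a=np.array((541,-219.5));hsv=cv2.cvtColor(im,cv2.COLOR_BGR2HSV);r=np.hypot(W[...,0]-a[0],W[...,1]-a[1])
for lo,hi,n in ((100,113,'blade'),(58,80,'nozzle')):
    P=W[(r>25)&(r<96)&(W[...,0]<530)&(W[...,2]>lo)&(W[...,2]<hi)&(hsv[...,1]>100)][:,:2]
    l=cv2.fitLine(P.astype(np.float32),cv2.DIST_HUBER,0,.01,.01).ravel();print(n,len(P),np.degrees(np.arctan2(-abs(l[1])*np.sign(l[0]*l[1]),-abs(l[0]))).round(1)%360, l)
cv2.imwrite('pics/s4.png',cv2.resize(im[190:310,200:330],None,fx=5,fy=5,interpolation=cv2.INTER_CUBIC))"
```

```text
t 13.8 pos [ 470.8 -222.    46.3] yaw 106.8 F tool [ 1.36 -0.15 -0.35]
side blade n 376 mean [ 511.8 -235.9] dir [-0.973 -0.233] ends [ 558. -225.] [ 455. -249.] hub 65 [ 541.  -224.   114.5] z [100. 109. 115.] 
   foot 630 [ 541. -225.   11.] nozzle 295 [ 529.7 -233.5   69.2] [ 479. -245.   58.]
blade 219 196.7 [ 9.5780039e-01  2.8743416e-01  4.8657312e+02 -2.4268860e+02]
nozzle 104 192.6 [ 9.7594362e-01  2.1802314e-01  5.0104361e+02 -2.3745056e+02]
```

View pics/s4.png

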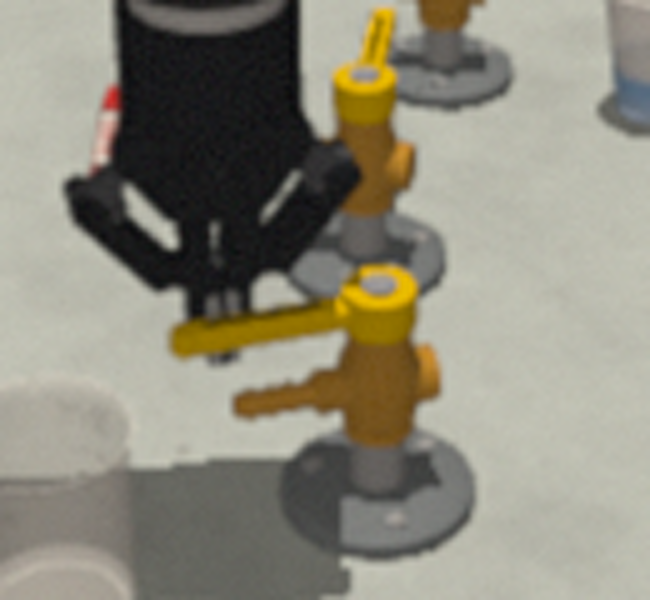

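The lever at (380,285)–(185,335) lies almost over the nozzle at (380,380)–(240,405). I give it a 2° finishing nudge, retreat and lift.

```bash

python3 -m handwheel '-1.3 -0.3 0 -1; -2.5 -0.6 0 -2; -2.5 -0.6 0 -2; 2 0 0 -2; 8 0 0 -2; 14 0 0 -2; 14 0 -15 -2; 14 0 -40 -2; 14 0 -60 -2; 14 0 -60 -2' >/dev/null; python3 chk.py 4.5
cat > to.py <<'E'
import sys
from look import *
x,y,z,yaw=map(float,sys.argv[1:]);s=arm.sense();M=R.from_euler("xyz",s["eef_rot"]).as_matrix()
d=M.T@(np.array([x,y,z])-s["ee_pos"]);print("shift",d.round(1),"turn",round(np.degrees(s["eef_rot"][2])-yaw,1))
E
python3 to.py 570 42.3 105 -7
```

```text
t 14.8 pos [ 469.1 -208.9  109.9] yaw 108.8 F tool [0.15 0.77 0.14]
shift [205.3 176.3   4.8] turn 115.8
```

```bash

python3 -m handwheel '8 7 0 5; 22 19 0 13; 37 32 0 21; 52 45 0 29; 67 58 0 37; 82 70 0 45; 97 83 0 53; 112 96 0 61; 127 109 0 69; 142 122 0 77; 157 135 0 85; 172 148 0 93; 185 159 0 101; 197 169 0 109; 205 176 0 116; 205 176 0 116; 205 176 0 116' >/dev/null; python3 chk.py 4.5
python3 - <<'E'
from look import *
wrist([(531.6,-25.5),(577,190)])
for c in ("top",):
    im,W=taps(c,[(541,-219.5)]);a=np.array((541,-219.5));hsv=cv2.cvtColor(im,cv2.COLOR_BGR2HSV);r=np.hypot(W[...,0]-a[0],W[...,1]-a[1])
    for lo,hi,n in ((102,116,'blade'),(58,82,'nozzle')):
        P=W[(r>25)&(r<96)&(W[...,0]<530)&(W[...,2]>lo)&(W[...,2]<hi)&(hsv[...,1]>100)][:,:2]
        if len(P)>5: l=cv2.fitLine(P.astype(np.float32),cv2.DIST_HUBER,0,.01,.01).ravel();print(n,len(P),(180+np.degrees(np.arctan(l[1]/l[0]))).round(1))
E
```

```text
t 16.5 pos [567.   42.2 106.2] yaw -7.0 F tool [-0.66 -0.52 -1.11]
hub 1166 [531.9 -24.8] 17.3 blade 552 z 110.0 ang 81.6 pt [538.5  13.4] rmax 92.0
hub 1696 [576.9 193.1] 17.8 nozzle 730 ang 178.4 175.6
top blade n 179 mean [ 511.5 -227.3] dir [-0.934 -0.356] ends [ 554. -211.] [ 456. -249.] hub 80 [ 529.5 -221.6  116.6] z [106. 113. 119.] 
   foot 358 [ 545. -219.   11.] nozzle 97 [ 524.6 -218.9   72.5] [ 479. -240.   60.]
blade 108 200.0
nozzle 42 203.1
```

```bash

python3 -m handwheel '0 0 15 0; 0 0 35 0; 0 0 52 0; 0 0 60 0; 0 0 60 0; -3 0 60 0; -6 0 60 0; -8 0 60 0; -8 0 60 0' >/dev/null; python3 chk.py 3 &&
python3 -m handwheel '-2.1 -0.5 0 -1.7; -4.2 -0.9 0 -3.3; -6.3 -1.3 0 -5; -8.5 -1.6 0 -6.7; -10.6 -1.8 0 -8.3; -12.8 -2 0 -10' >/dev/null; python3 chk.py 4.5 &&
python3 -m handwheel '-2.1 -0.5 0 -1.7; -4.2 -0.9 0 -3.3; -6.3 -1.3 0 -5; -8.5 -1.6 0 -6.7; -10.6 -1.8 0 -8.3; -12.8 -2 0 -10' >/dev/null; python3 chk.py 4.5 &&
python3 -m handwheel '-1.3 -0.3 0 -1; -2.5 -0.6 0 -2; -3.8 -0.9 0 -3; -5.1 -1.1 0 -4' >/dev/null; python3 chk.py 4.5 &&
python3 -m handwheel '-1.3 -0.3 0 -1; -2.5 -0.6 0 -2; -3.8 -0.9 0 -3; -5.1 -1.1 0 -4' >/dev/null; python3 chk.py 4.5 &&
python3 -m handwheel '-1.3 -0.3 0 -1; -2.5 -0.6 0 -2; -3.8 -0.9 0 -3; -5.1 -1.1 0 -4' >/dev/null; python3 chk.py 4.5 &&
python3 -m handwheel '-1.3 -0.3 0 -1; -2.5 -0.6 0 -2; -3.8 -0.9 0 -3; -5.1 -1.1 0 -4' >/dev/null; python3 chk.py 4.5 &&
python3 -m handwheel '-1.3 -0.3 0 -1; -2.5 -0.6 0 -2; -3.8 -0.9 0 -3; -5.1 -1.1 0 -4' >/dev/null; python3 chk.py 4.5
```

```text
t 17.5 pos [559.4  43.6  46.9] yaw -7.2 F tool [-0.49 -0.57  0.58]
t 18.1 pos [547.1  47.3  46.4] yaw 2.9 F tool [ 0.78 -0.96 -0.03]
t 18.7 pos [533.9  48.5  46.3] yaw 12.9 F tool [ 0.6  -1.28 -0.07]
t 19.1 pos [528.8  48.4  46.3] yaw 16.9 F tool [ 1.87 -1.02  0.54]
t 19.5 pos [523.6  47.9  46.3] yaw 20.9 F tool [ 1.41 -0.37 -0.05]
t 19.9 pos [518.4  47.2  46.3] yaw 24.9 F tool [ 1.28 -2.5   0.05]
t 20.3 pos [513.4  46.   46.3] yaw 28.9 F tool [ 1.47 -1.13  0.65]
t 20.7 pos [508.4  44.5  46.3] yaw 32.9 F tool [ 1.78 -2.17 -0.38]
```

```bash

python3 -m handwheel '-1.3 -0.3 0 -1; -2.5 -0.6 0 -2; -3.8 -0.9 0 -3; -5.1 -1.1 0 -4' >/dev/null; python3 chk.py 4.5 &&
python3 -m handwheel '-1.3 -0.3 0 -1; -2.5 -0.6 0 -2; -3.8 -0.9 0 -3; -5.1 -1.1 0 -4' >/dev/null; python3 chk.py 4.5 &&
python3 -m handwheel '-1.3 -0.3 0 -1; -2.5 -0.6 0 -2; -3.8 -0.9 0 -3; -5.1 -1.1 0 -4' >/dev/null; python3 chk.py 4.5 &&
python3 -m handwheel '-1.3 -0.3 0 -1; -2.5 -0.6 0 -2; -3.8 -0.9 0 -3; -5.1 -1.1 0 -4' >/dev/null; python3 chk.py 4.5 &&
python3 -m handwheel '-1.3 -0.3 0 -1; -2.5 -0.6 0 -2; -3.8 -0.9 0 -3; -5.1 -1.1 0 -4' >/dev/null; python3 chk.py 4.5 &&
python3 -m handwheel '-1.3 -0.3 0 -1; -2.5 -0.6 0 -2; -3.8 -0.9 0 -3; -5.1 -1.1 0 -4' >/dev/null; python3 chk.py 4.5
```

```text
t 21.1 pos [503.5  42.7  46.3] yaw 36.9 F tool [ 1.41 -0.51  0.63]
t 21.5 pos [498.8  40.4  46.3] yaw 40.9 F tool [ 1.73 -1.45  0.18]
t 21.9 pos [494.4  38.1  46.4] yaw 44.9 F tool [2.47 0.08 1.15]
t 22.3 pos [490.6  35.7  46.5] yaw 48.9 F tool [4.96 0.65 1.42]
t 22.3 pos [490.6  35.7  46.5] yaw 48.9 F tool [4.96 0.65 1.42]
t 22.3 pos [490.6  35.7  46.5] yaw 48.9 F tool [4.96 0.65 1.42]
```

The push force climbs 1.6 → 2.5 → 5.0 N at about 1.0 rad. I make one small lean to confirm.

```bash

python3 -m handwheel '0 0 0 0; 0 0 0 0' >/dev/null; python3 chk.py 7 && python3 -m handwheel '-0.6 -0.1 0 -0.5; -1.3 -0.3 0 -1; -1.9 -0.5 0 -1.5; -1.9 -0.5 0 -1.5' >/dev/null; python3 chk.py 7; python3 -m handwheel '-1.9 -0.5 0 0; -1.9 -0.5 0 0' >/dev/null; python3 chk.py 7
```

```text
t 22.5 pos [490.4  35.6  46.5] yaw 48.8 F tool [ 5.66 -0.09  0.91]
t 22.9 pos [489.1  34.7  46.6] yaw 50.3 F tool [6.29 0.5  1.11]
t 23.1 pos [488.1  33.7  46.7] yaw 50.3 F tool [7.18 1.   2.18]
```

It is a springy stop, with force growing in step with travel to 7 N, so tap B binds. I back off and go round to the other side to shut it.

```bash

python3 -m handwheel '4 0 0 0; 8 0 0 0; 12 0 0 0; 16 0 0 0; 16 0 -15 0; 16 0 -40 0; 16 0 -60 0; 16 0 -60 0; 16 0 -60 0' >/dev/null; python3 chk.py 7
python3 -c "
from look import *
wrist([(531.8,-25)])"
python3 to.py 457.4 0.7 106 47
```

```text
t 24.0 pos [496.5  45.  106.1] yaw 50.3 F tool [-0.1   0.79  1.23]
hub 1019 [531.5 -24. ] 17.0 blade 577 z 109.9 ang 136.3 pt [503.9   6.8] rmax 93.0 nozzle 34 ang 170.0 148.2
shift [-58.8  -1.5  -0.4] turn 3.3
```

```bash

python3 -m handwheel '-12 0 0 1; -28 -1 0 2; -44 -1 0 3; -55 -1 0 3; -59 -1 0 3; -59 -1 15 3; -59 -1 35 3; -59 -1 52 3; -59 -1 60 3; -59 -1 60 3; -56 -1 60 3; -52 -1 60 3; -49 -1 60 3; -49 -1 60 3' >/dev/null; python3 chk.py 4.5 &&
python3 -m handwheel '3.2 -0.7 0 2.5; 6.3 -1.3 0 5; 9.5 -1.7 0 7.5; 12.8 -2 0 10; 16 -2.2 0 12.5; 19.2 -2.2 0 15; 22.5 -2.1 0 17.5; 25.7 -1.8 0 20' >/dev/null; python3 chk.py 4.5 &&
python3 -m handwheel '3.2 -0.7 0 2.5; 6.3 -1.3 0 5; 9.5 -1.7 0 7.5; 12.8 -2 0 10; 16 -2.2 0 12.5; 19.2 -2.2 0 15; 22.5 -2.1 0 17.5; 25.7 -1.8 0 20' >/dev/null; python3 chk.py 4.5 &&
python3 -c "
from look import *
wrist([(531.8,-25)])
taps('side',[(531.8,-25)])"
```

```text
t 25.4 pos [465.7   8.9  46.9] yaw 47.3 F tool [-0.46 -0.33 -0.04]
t 26.2 pos [480.2  28.4  46.3] yaw 27.2 F tool [-1.37 -1.53 -0.41]
t 27.1 pos [502.3  42.1  46.3] yaw 7.2 F tool [-1.75 -0.9  -0.96]
hub 4046 [531.4 -24.3] 17.2 blade 4641 z 110.2 ang 100.4 pt [523.5  35.6] rmax 93.0 nozzle 640 ang 154.9 163.9
side blade n 147 mean [529.6 -18.9] dir [ 0.141 -0.99 ] ends [518.  61.] [533. -46.] hub 34 [531.  -32.3 115. ] z [ 99. 110. 116.] 
   foot 289 [531. -30.  11.] nozzle 208 [521.6 -34.   68.9] [470. -46.  58.]
```

```bash

python3 -m handwheel '3.2 -0.7 0 2.5; 6.3 -1.3 0 5; 9.5 -1.7 0 7.5; 12.8 -2 0 10; 16 -2.2 0 12.5; 19.2 -2.2 0 15; 22.5 -2.1 0 17.5; 25.7 -1.8 0 20; 27.6 -1.6 0 21.5; 28.8 -1.4 0 22.5; 28.8 -1.4 0 22.5' >/dev/null; python3 chk.py 4.5
python3 -c "
from look import *
wrist([(531.8,-25)])"
python3 -m handwheel '-6 0 0 0; -14 0 0 0; -22 0 0 0; -26 0 -15 0; -26 0 -40 0; -26 0 -75 0; -26 0 -110 0; -26 0 -110 0' >/dev/null; python3 chk.py 4.5
python3 -c "
from look import *
wrist([(531.8,-25),(577,192.5)])"
u=1; python3 to.py 609 266 106 1
```

```text
t 28.2 pos [531.4  46.8  46.3] yaw -15.2 F tool [-0.72 -0.42 -0.03]
hub 3985 [531.6 -24.8] 17.1 blade 4611 z 110.2 ang 76.2 pt [548.7  33.6] rmax 93.0 nozzle 739 ang -173.5 163.9
t 29.1 pos [509.6  54.4 162.1] yaw -15.2 F tool [ 0.97 -0.65  0.33]
hub 1145 [531.3 -24.6] 16.7 blade 1383 z 110.4 ang 75.4 pt [547.4  34.3] rmax 93.0 nozzle 520 ang 170.4 165.0
hub 1132 [577.5 193.8] 17.1 blade 880 z 110.5 ang 95.1 pt [575.9 244.7] rmax 79.0 nozzle 532 ang 175.3 178.3
shift [  41.4 -230.9   54.5] turn -16.2
```

```bash

python3 -m handwheel '2 -14 0 -4; 6 -40 0 -9; 11 -70 0 -14; 16 -100 0 -16.5; 21 -130 0 -16.5; 26 -160 0 -16.5; 30 -188 0 -16.5; 33 -210 0 -16.5; 35 -224 10 -16.5; 36 -230 30 -16.5; 36 -230 50 -16.5; 36 -230 56 -16.5; 36 -230 56 -16.5' >/dev/null; python3 chk.py 4.5
python3 -c "
from look import *
wrist([(577.3,193.3)])"
python3 to.py 604 266 46 1.5
```

```text
t 30.4 pos [600.2 264.8  98.5] yaw 1.2 F tool [ 0.55 -0.12  0.01]
hub 1283 [578.8 194.3] 16.9 blade 638 z 109.9 ang 90.7 pt [580.8 237.9] rmax 93.0 nozzle 37 ang 100.3 20.7
shift [ 3.  -0.7 53.9] turn -0.3
```

```bash

python3 -m handwheel '5 0 0 0; 6 0 15 0; 6 0 33 0; 6 0 46 0; 6 0 53 0; 6 0 53 0; 3 0 53 0; 0 0 53 0; -1 0 53 0' >/dev/null; python3 chk.py 3 &&
python3 -m handwheel '-2.1 -0.5 0 -1.7; -4.2 -0.9 0 -3.3; -6.3 -1.3 0 -5; -8.5 -1.6 0 -6.7; -10.6 -1.8 0 -8.3; -12.8 -2 0 -10' >/dev/null; python3 chk.py 4.5 &&
python3 -m handwheel '-2.1 -0.5 0 -1.7; -4.2 -0.9 0 -3.3; -6.3 -1.3 0 -5; -8.5 -1.6 0 -6.7; -10.6 -1.8 0 -8.3; -12.8 -2 0 -10' >/dev/null; python3 chk.py 4.5 &&
python3 -m handwheel '-1.3 -0.3 0 -1; -2.5 -0.6 0 -2; -3.8 -0.9 0 -3; -5.1 -1.1 0 -4' >/dev/null; python3 chk.py 4.5 &&
python3 -m handwheel '-1.3 -0.3 0 -1; -2.5 -0.6 0 -2; -3.8 -0.9 0 -3; -5.1 -1.1 0 -4' >/dev/null; python3 chk.py 4.5 &&
python3 -m handwheel '-1.3 -0.3 0 -1; -2.5 -0.6 0 -2; -3.8 -0.9 0 -3; -5.1 -1.1 0 -4' >/dev/null; python3 chk.py 4.5 &&
python3 -m handwheel '-1.3 -0.3 0 -1; -2.5 -0.6 0 -2; -3.8 -0.9 0 -3; -5.1 -1.1 0 -4' >/dev/null; python3 chk.py 4.5 &&
python3 -m handwheel '-1.3 -0.3 0 -1; -2.5 -0.6 0 -2; -3.8 -0.9 0 -3; -5.1 -1.1 0 -4' >/dev/null; python3 chk.py 4.5
```

```text
t 31.4 pos [600.3 266.4  48.1] yaw 1.3 F tool [ 0.34 -0.24 -0.6 ]
t 32.0 pos [587.9 268.5  47.6] yaw 11.4 F tool [ 3.7  -2.25  1.4 ]
t 32.6 pos [574.4 267.3  47.4] yaw 21.4 F tool [ 2.55 -1.63 -0.59]
t 33.0 pos [569.3 266.5  47.3] yaw 25.4 F tool [ 3.66 -1.44 -0.81]
t 33.4 pos [564.2 265.2  47.3] yaw 29.4 F tool [ 3.4  -1.33 -0.63]
t 33.8 pos [559.2 263.7  47.3] yaw 33.4 F tool [ 2.43 -1.67 -0.43]
t 34.2 pos [554.3 261.8  47.3] yaw 37.4 F tool [ 2.68 -2.63 -0.9 ]
t 34.6 pos [549.6 259.5  47.3] yaw 41.4 F tool [ 3.07 -2.29 -1.05]
```

Tap A has an even drag of about 3 N, so it is stiff. I continue with the guard a little higher.

```bash

python3 -m handwheel '-1.3 -0.3 0 -1; -2.5 -0.6 0 -2; -3.8 -0.9 0 -3; -5.1 -1.1 0 -4' >/dev/null; python3 chk.py 5.5 &&
python3 -m handwheel '-1.3 -0.3 0 -1; -2.5 -0.6 0 -2; -3.8 -0.9 0 -3; -5.1 -1.1 0 -4' >/dev/null; python3 chk.py 5.5 &&
python3 -m handwheel '-1.3 -0.3 0 -1; -2.5 -0.6 0 -2; -3.8 -0.9 0 -3; -5.1 -1.1 0 -4' >/dev/null; python3 chk.py 5.5 &&
python3 -m handwheel '-1.3 -0.3 0 -1; -2.5 -0.6 0 -2; -3.8 -0.9 0 -3; -5.1 -1.1 0 -4' >/dev/null; python3 chk.py 5.5 &&
python3 -m handwheel '-1.3 -0.3 0 -1; -2.5 -0.6 0 -2; -3.8 -0.9 0 -3; -5.1 -1.1 0 -4' >/dev/null; python3 chk.py 5.5 &&
python3 -m handwheel '-1.3 -0.3 0 -1; -2.5 -0.6 0 -2; -3.8 -0.9 0 -3; -5.1 -1.1 0 -4' >/dev/null; python3 chk.py 5.5 &&
python3 -m handwheel '-1.3 -0.3 0 -1; -2.5 -0.6 0 -2; -3.8 -0.9 0 -3; -5.1 -1.1 0 -4' >/dev/null; python3 chk.py 5.5 &&
python3 -m handwheel '-1.3 -0.3 0 -1; -2.5 -0.6 0 -2; -3.8 -0.9 0 -3; -5.1 -1.1 0 -4' >/dev/null; python3 chk.py 5.5
```

```text
t 35.0 pos [545.  257.   47.3] yaw 45.4 F tool [ 3.81 -1.72 -0.65]
t 35.4 pos [540.7 254.1  47.3] yaw 49.4 F tool [ 3.1  -2.35 -0.48]
t 35.8 pos [536.5 251.   47.3] yaw 53.4 F tool [ 3.9  -2.37 -0.06]
t 36.2 pos [532.6 247.5  47.3] yaw 57.4 F tool [ 2.78 -2.25  0.32]
t 36.6 pos [528.9 243.8  47.3] yaw 61.4 F tool [ 3.75 -2.26 -0.79]
t 37.0 pos [525.5 239.9  47.3] yaw 65.4 F tool [ 2.62 -1.59 -0.01]
t 37.4 pos [522.3 235.7  47.2] yaw 69.4 F tool [ 3.44 -2.07 -0.94]
t 37.8 pos [519.6 231.3  47.3] yaw 73.4 F tool [ 3.58 -2.94 -0.  ]
```

```bash

python3 -m handwheel '-2.1 -0.5 0 -1.7; -4.2 -0.9 0 -3.3; -6.3 -1.3 0 -5; -8.5 -1.6 0 -6.7; -10.6 -1.8 0 -8.3; -12.8 -2 0 -10; -14.7 -2.1 0 -11.5; -16.6 -2.1 0 -13; -18.7 -2.2 0 -14.6; -19.5 -2.1 0 -15.2; -19.5 -2.1 0 -15.2' >/dev/null; python3 chk.py 5.5
python3 -m handwheel '6 0 0 0; 14 0 0 0; 20 0 -15 0; 20 0 -40 0; 20 0 -75 0; 20 0 -110 0; 50 0 -120 0; 80 0 -120 0; 110 0 -120 0; 140 0 -120 0; 140 0 -120 0' >/dev/null; python3 chk.py 5.5
cat > ver.py <<'E'
from look import *
out={}
for c in ("top","side"):
    im,W=cloud(c);out[c]=im;hsv=cv2.cvtColor(im,cv2.COLOR_BGR2HSV)
    for k,a in dict(A=(578,194),B=(531.6,-25),C=(541,-219.5)).items():
        d=W[...,:2]-a;r=np.hypot(d[...,0],d[...,1]);res=[]
        for lo,hi in ((102,116),(58,82)):
            P=W[(r>25)&(r<96 if lo>100 else r<70)&(W[...,2]>lo)&(W[...,2]<hi)&(hsv[...,1]>100)&(hsv[...,0]<35)][:,:2]
            if lo<100: P=P[P[:,0]<a[0]-20]
            if len(P)<8: res.append("-");continue
            l=cv2.fitLine(P.astype(np.float32),cv2.DIST_HUBER,0,.01,.01).ravel();q=(P-a).mean(0);l[:2]*=np.sign(l[:2]@q)
            res.append((len(P),(np.degrees(np.arctan2(l[1],l[0]))%360).round(1),(np.degrees(np.arctan2(q[1],q[0]))%360).round(1)))
        print(c,k,"lever",res[0],"nozzle",res[1])
cv2.imwrite("pics/end.png",cv2.resize(out["top"][120:300,140:400],None,fx=3,fy=3,interpolation=cv2.INTER_CUBIC))
E
python3 ver.py
```

```text
t 38.9 pos [512.  212.9  47.2] yaw 88.5 F tool [ 2.67 -2.02 -0.87]
t 40.0 pos [514.2 359.  169. ] yaw 88.8 F tool [ 0.58  0.58 -0.5 ]
top A lever (119, np.float32(178.0), np.float64(181.5)) nozzle (9, np.float32(168.5), np.float64(189.8))
top B lever (102, np.float32(75.3), np.float64(76.4)) nozzle (49, np.float32(167.3), np.float64(167.5))
top C lever (109, np.float32(198.8), np.float64(198.6)) nozzle (42, np.float32(201.7), np.float64(193.2))
side A lever (78, np.float32(180.5), np.float64(186.6)) nozzle (46, np.float32(176.2), np.float64(186.2))
side B lever (64, np.float32(76.3), np.float64(73.6)) nozzle (54, np.float32(162.2), np.float64(173.6))
side C lever (196, np.float32(199.2), np.float64(204.1)) nozzle (101, np.float32(193.9), np.float64(203.8))
```

View pics/end.png

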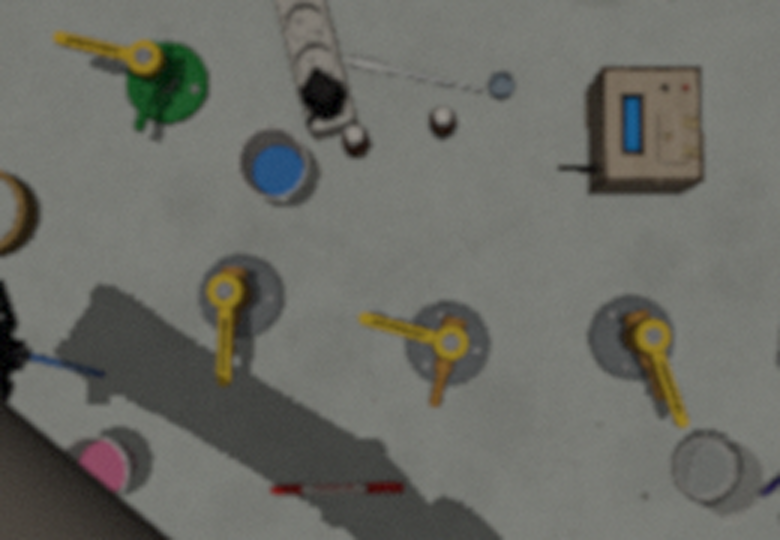

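The end picture shows levers A at (225,335) and C at (668,380) over their nozzles, and lever B at (405,330) square to its nozzle. All measured angles are within about 2–3° of target, the bystanders have not moved, and the arm touches nothing.

```bash
python3 -c "
from look import *
print(job.sign_off())"
```

```text
the job is handed in; nothing more can be done
None
```

I handed the job in at about 40 s: the right-hand tap (light) and left-hand tap (stiff) are fully open, and the middle tap met a springy stop at about 1.0 rad, took a light lean to 7 N and is back shut, all within about 3° by camera.

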